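# Move the row of soldering supplies to the white rack, in order from its red end

## Task

Move the four soldering supplies from the dark wooden rack to the empty white rack, keeping their order but counting from the white rack's red end: the one that stands farthest left in the dark rack (as the robot sees it) goes in the place next to the red end bar, the second from the left in the next place, and so on, so the one farthest right ends up next to the black end bar. Keep each of them upright, stand it centred on the grey disc of its place, and let go of everything at the end.

Things in the scene. Friction and masses are not known exactly. Their poses are not given: they have to be found in the camera images.
- flux_bottle_center (a point): white plastic bottle with a red nozzle cap, standing upright; round, 48 mm across up to 105 mm of its 125 mm height. This point is its centre, half-way up on its axis; z axis up.
- patina_bottle_center (a point): brown bottle with a black cap, standing upright; round, 54 mm across up to 80 mm, 97 mm high with its 30 mm wide cap. This point is its centre, half-way up on its axis; z axis up.
- solder_spool_center (a point): blue spool of solder standing on its flange; round, 61 mm across, 42 mm high. This point is its centre, half-way up on its axis; z axis up.
- tip_tin_center (a point): flat round pale grey (almost white) tin; 53 mm across, 20 mm high. This point is its centre, half-way up on its axis; z axis up.
- flux_bottle_pad: green disc, 72 mm across, 4 mm thick, fixed in the dark wooden rack (150 mm wide; its lips and dividers rise 2 mm above the discs), under the flux bottle at the start. Origin: centre of its underside, z = 0.036. The four discs lie in a straight row, 90 mm apart, their y axes along the row to the robot's left.
- patina_bottle_pad: blue disc, 72 mm across, 4 mm thick, fixed in the dark wooden rack (150 mm wide; its lips and dividers rise 2 mm above the discs), under the patina bottle at the start. Origin: centre of its underside, z = 0.036. The four discs lie in a straight row, 90 mm apart, their y axes along the row to the robot's left.
- solder_spool_pad: yellow disc, 72 mm across, 4 mm thick, fixed in the dark wooden rack (150 mm wide; its lips and dividers rise 2 mm above the discs), under the solder spool at the start. Origin: centre of its underside, z = 0.036. The four discs lie in a straight row, 90 mm apart, their y axes along the row to the robot's left.
- tip_tin_pad: orange disc, 72 mm across, 4 mm thick, fixed in the dark wooden rack (150 mm wide; its lips and dividers rise 2 mm above the discs), under the tip tin at the start. Origin: centre of its underside, z = 0.036. The four discs lie in a straight row, 90 mm apart, their y axes along the row to the robot's left.
- target_rack: white rack, fixed, 150 mm wide (x), 366 mm long (y), on a plywood work board whose top is at z = 0.024. Origin: centre of its underside. Floor at z = 0.036. Four places, marked by grey discs 72 mm across, at y = -135, -45, 45 and 135 mm in its frame, x = 0. 6 mm thick dividers half-way between the places and lips on the long sides (inner faces at x = +-69 mm) stand 6 mm above the floor.
- red_cap: red bar across one end of the white rack, fixed, 150 x 20 x 24 mm (a black one is at the other end; which is where varies). Origin: centre of its underside, in line with the row: the places' centres are 58, 148, 238 and 328 mm from it.

How it is judged:
At the end, for the whole second after the job is handed in: Each supply stands upright (within 7 degrees) on the white rack's floor, at rest, released, within 14 mm along and across the row of its place's centre; counted from the red bar, their order is that of their discs in the dark rack from left to right (((y of flux_bottle_pad in the frame of patina_bottle_pad above 0.04 m and y of flux_bottle_pad in the frame of solder_spool_pad above 0.04 m and y of flux_bottle_pad in the frame of tip_tin_pad above 0.04 m and horizontal distance between flux_bottle_center and red_cap between 0.044 and 0.072 m) or (y of patina_bottle_pad in the frame of flux_bottle_pad above 0.04 m and y of flux_bottle_pad in the frame of solder_spool_pad above 0.04 m and y of flux_bottle_pad in the frame of tip_tin_pad above 0.04 m and horizontal distance between flux_bottle_center and red_cap between 0.134 and 0.162 m) or (y of flux_bottle_pad in the frame of patina_bottle_pad above 0.04 m and y of solder_spool_pad in the frame of flux_bottle_pad above 0.04 m and y of flux_bottle_pad in the frame of tip_tin_pad above 0.04 m and horizontal distance between flux_bottle_center and red_cap between 0.134 and 0.162 m) or (y of flux_bottle_pad in the frame of patina_bottle_pad above 0.04 m and y of flux_bottle_pad in the frame of solder_spool_pad above 0.04 m and y of tip_tin_pad in the frame of flux_bottle_pad above 0.04 m and horizontal distance between flux_bottle_center and red_cap between 0.134 and 0.162 m) or (y of each of patina_bottle_pad, solder_spool_pad in the frame of flux_bottle_pad above 0.04 m and y of flux_bottle_pad in the frame of tip_tin_pad above 0.04 m and horizontal distance between flux_bottle_center and red_cap between 0.224 and 0.252 m) or (y of each of patina_bottle_pad, tip_tin_pad in the frame of flux_bottle_pad above 0.04 m and y of flux_bottle_pad in the frame of solder_spool_pad above 0.04 m and horizontal distance between flux_bottle_center and red_cap between 0.224 and 0.252 m) or (y of flux_bottle_pad in the frame of patina_bottle_pad above 0.04 m and y of each of solder_spool_pad, tip_tin_pad in the frame of flux_bottle_pad above 0.04 m and horizontal distance between flux_bottle_center and red_cap between 0.224 and 0.252 m) or (y of each of patina_bottle_pad, solder_spool_pad, tip_tin_pad in the frame of flux_bottle_pad above 0.04 m and horizontal distance between flux_bottle_center and red_cap between 0.314 and 0.342 m)) and x of flux_bottle_center in the frame of target_rack between -0.014 and 0.014 m and height (world z) of flux_bottle_center between 0.0935 and 0.1025 m and angle between each of flux_bottle_center, patina_bottle_center, solder_spool_center, tip_tin_center's own z axis and vertical below 0.12 rad and linear speed of each of flux_bottle, patina_bottle, solder_spool, tip_tin below 0.02 m/s and contact force between each of flux_bottle, patina_bottle, solder_spool, tip_tin and the fingers below 0.1 N and ((y of patina_bottle_pad in the frame of flux_bottle_pad above 0.04 m and y of patina_bottle_pad in the frame of solder_spool_pad above 0.04 m and y of patina_bottle_pad in the frame of tip_tin_pad above 0.04 m and horizontal distance between patina_bottle_center and red_cap between 0.044 and 0.072 m) or (y of flux_bottle_pad in the frame of patina_bottle_pad above 0.04 m and y of patina_bottle_pad in the frame of solder_spool_pad above 0.04 m and y of patina_bottle_pad in the frame of tip_tin_pad above 0.04 m and horizontal distance between patina_bottle_center and red_cap between 0.134 and 0.162 m) or (y of patina_bottle_pad in the frame of flux_bottle_pad above 0.04 m and y of solder_spool_pad in the frame of patina_bottle_pad above 0.04 m and y of patina_bottle_pad in the frame of tip_tin_pad above 0.04 m and horizontal distance between patina_bottle_center and red_cap between 0.134 and 0.162 m) or (y of patina_bottle_pad in the frame of flux_bottle_pad above 0.04 m and y of patina_bottle_pad in the frame of solder_spool_pad above 0.04 m and y of tip_tin_pad in the frame of patina_bottle_pad above 0.04 m and horizontal distance between patina_bottle_center and red_cap between 0.134 and 0.162 m) or (y of each of flux_bottle_pad, solder_spool_pad in the frame of patina_bottle_pad above 0.04 m and y of patina_bottle_pad in the frame of tip_tin_pad above 0.04 m and horizontal distance between patina_bottle_center and red_cap between 0.224 and 0.252 m) or (y of each of flux_bottle_pad, tip_tin_pad in the frame of patina_bottle_pad above 0.04 m and y of patina_bottle_pad in the frame of solder_spool_pad above 0.04 m and horizontal distance between patina_bottle_center and red_cap between 0.224 and 0.252 m) or (y of patina_bottle_pad in the frame of flux_bottle_pad above 0.04 m and y of each of solder_spool_pad, tip_tin_pad in the frame of patina_bottle_pad above 0.04 m and horizontal distance between patina_bottle_center and red_cap between 0.224 and 0.252 m) or (y of each of flux_bottle_pad, solder_spool_pad, tip_tin_pad in the frame of patina_bottle_pad above 0.04 m and horizontal distance between patina_bottle_center and red_cap between 0.314 and 0.342 m)) and x of patina_bottle_center in the frame of target_rack between -0.014 and 0.014 m and height (world z) of patina_bottle_center between 0.0795 and 0.0885 m and ((y of solder_spool_pad in the frame of flux_bottle_pad above 0.04 m and y of solder_spool_pad in the frame of patina_bottle_pad above 0.04 m and y of solder_spool_pad in the frame of tip_tin_pad above 0.04 m and horizontal distance between solder_spool_center and red_cap between 0.044 and 0.072 m) or (y of flux_bottle_pad in the frame of solder_spool_pad above 0.04 m and y of solder_spool_pad in the frame of patina_bottle_pad above 0.04 m and y of solder_spool_pad in the frame of tip_tin_pad above 0.04 m and horizontal distance between solder_spool_center and red_cap between 0.134 and 0.162 m) or (y of solder_spool_pad in the frame of flux_bottle_pad above 0.04 m and y of patina_bottle_pad in the frame of solder_spool_pad above 0.04 m and y of solder_spool_pad in the frame of tip_tin_pad above 0.04 m and horizontal distance between solder_spool_center and red_cap between 0.134 and 0.162 m) or (y of solder_spool_pad in the frame of flux_bottle_pad above 0.04 m and y of solder_spool_pad in the frame of patina_bottle_pad above 0.04 m and y of tip_tin_pad in the frame of solder_spool_pad above 0.04 m and horizontal distance between solder_spool_center and red_cap between 0.134 and 0.162 m) or (y of each of flux_bottle_pad, patina_bottle_pad in the frame of solder_spool_pad above 0.04 m and y of solder_spool_pad in the frame of tip_tin_pad above 0.04 m and horizontal distance between solder_spool_center and red_cap between 0.224 and 0.252 m) or (y of each of flux_bottle_pad, tip_tin_pad in the frame of solder_spool_pad above 0.04 m and y of solder_spool_pad in the frame of patina_bottle_pad above 0.04 m and horizontal distance between solder_spool_center and red_cap between 0.224 and 0.252 m) or (y of solder_spool_pad in the frame of flux_bottle_pad above 0.04 m and y of each of patina_bottle_pad, tip_tin_pad in the frame of solder_spool_pad above 0.04 m and horizontal distance between solder_spool_center and red_cap between 0.224 and 0.252 m) or (y of each of flux_bottle_pad, patina_bottle_pad, tip_tin_pad in the frame of solder_spool_pad above 0.04 m and horizontal distance between solder_spool_center and red_cap between 0.314 and 0.342 m)) and x of solder_spool_center in the frame of target_rack between -0.014 and 0.014 m and height (world z) of solder_spool_center between 0.052 and 0.061 m and ((y of tip_tin_pad in the frame of flux_bottle_pad above 0.04 m and y of tip_tin_pad in the frame of patina_bottle_pad above 0.04 m and y of tip_tin_pad in the frame of solder_spool_pad above 0.04 m and horizontal distance between tip_tin_center and red_cap between 0.044 and 0.072 m) or (y of flux_bottle_pad in the frame of tip_tin_pad above 0.04 m and y of tip_tin_pad in the frame of patina_bottle_pad above 0.04 m and y of tip_tin_pad in the frame of solder_spool_pad above 0.04 m and horizontal distance between tip_tin_center and red_cap between 0.134 and 0.162 m) or (y of tip_tin_pad in the frame of flux_bottle_pad above 0.04 m and y of patina_bottle_pad in the frame of tip_tin_pad above 0.04 m and y of tip_tin_pad in the frame of solder_spool_pad above 0.04 m and horizontal distance between tip_tin_center and red_cap between 0.134 and 0.162 m) or (y of tip_tin_pad in the frame of flux_bottle_pad above 0.04 m and y of tip_tin_pad in the frame of patina_bottle_pad above 0.04 m and y of solder_spool_pad in the frame of tip_tin_pad above 0.04 m and horizontal distance between tip_tin_center and red_cap between 0.134 and 0.162 m) or (y of each of flux_bottle_pad, patina_bottle_pad in the frame of tip_tin_pad above 0.04 m and y of tip_tin_pad in the frame of solder_spool_pad above 0.04 m and horizontal distance between tip_tin_center and red_cap between 0.224 and 0.252 m) or (y of each of flux_bottle_pad, solder_spool_pad in the frame of tip_tin_pad above 0.04 m and y of tip_tin_pad in the frame of patina_bottle_pad above 0.04 m and horizontal distance between tip_tin_center and red_cap between 0.224 and 0.252 m) or (y of tip_tin_pad in the frame of flux_bottle_pad above 0.04 m and y of each of patina_bottle_pad, solder_spool_pad in the frame of tip_tin_pad above 0.04 m and horizontal distance between tip_tin_center and red_cap between 0.224 and 0.252 m) or (y of each of flux_bottle_pad, patina_bottle_pad, solder_spool_pad in the frame of tip_tin_pad above 0.04 m and horizontal distance between tip_tin_center and red_cap between 0.314 and 0.342 m)) and x of tip_tin_center in the frame of target_rack between -0.014 and 0.014 m and height (world z) of tip_tin_center between 0.041 and 0.05 m); the robot touches nothing.
It fails at once if one of the supplies is tipped over (more than 40 degrees) (angle between any of flux_bottle_center, patina_bottle_center, solder_spool_center, tip_tin_center's own z axis and vertical above 0.7 rad).
It also fails if it takes over 104 s, if anything falls off the work surface, if the arm or the gripper's body presses on something with over 40 N, if the wrist force passes 120 N, or if a joint passes its speed limit or range.

## Robot

A 7-joint arm with a two-finger parallel gripper is mounted at the origin on the work surface; the furniture and walls round the work are solid. World frame = base frame: x ahead of the robot, y to its left, z up, the work surface at z = 0. Lengths are in m, angles in rad, forces in N, time in s.
With the tool pointing down it reaches from about 0.4 to 0.925 m from the base axis. Payload 5.6 kg.
Tool frame: the origin (TCP) lies where the fingers leave the gripper's body, on its centre line; the fingertips stand 73 mm ahead of it and the grasp point (between the pads) lies 54 mm ahead of it (arm.grasp_offset is the z of the grasp point in the tool frame, in m); z points along the fingers, y is the line along which they close (so a half turn about z gives the same grasp; the last joint's range is limited). The gripper opens to 85 mm and grips with 20 to 120 N. Pads are 22 mm wide; open, the fingers measure 114 mm over their backs; the gripper's body (76 mm by 85 mm) begins 54 mm behind the grasp point. The pads swing forward as they close: fully open they stand 13 mm farther back than shut.
Start: joints at [1.153, 0.468, -0.012, 1.603, 0.006, 1.071, -0.056], TCP at [0.238, -0.605, 0.304] pointing down, gripper open.
Joint ranges: [-2.53, 2.53], [-0.31, 2.02], [-1.57, 1.55], [0.28, 2.44], [-1.29, 4.43], [0.15, 1.84], [-2.92, 2.92]. Speed limits (rad/s): [2.57, 2.57, 3.14, 3.14, 3.14, 3.14, 3.14].

## Interface

Orientations are given as a unit quaternion [x, y, z, w].
In Python, from rig import arm gives the robot as it stands. The module is installed in compiled form; this text tells all that it offers.
- The arm moves only by the tool jog_arm, never from a script. Its argument "targets" is a list of rows, each a list of 4 numbers: the shift along the tool's x, y, z in cm, then the turn about the tool's z in degrees. A call has 1 to 20 rows; each row shifts and turns the commanded pose from where the row before left it, along the tool's axes as they then stand; what a row does not reach is not made up. A row lasts 1/8 s, in which the tool goes at most 62.5 mm and 10.7 degrees, less where a joint would pass 70% of its speed; a pose out of reach is approached as far as the arm can. A call with a gripper value outside its range is refused whole. "gripper" is the closure in counts, from 0 (fully open) to 255 (shut), set as the call begins (left out, the last holds). The fingers move at their own pace and stop on an object; "grip_force" is the grip in N (left out, the last holds). Time passes only in rows, so rows that do not move let the fingers close. It gives the time, the measured TCP pose, the force, the opening and the grip force at its end, in the units of the state.
- arm.get_state(): the state, without advancing time (a new reading comes with each control period).
- arm.read_camera(name): name is "scene" or "top" or "wrist"; returns a dict with "image" (480x640x3 uint8, red, green, blue), "K" (3x3 intrinsics, pixels), "k1" (the pictures are not rectified: a ray, as slopes to the right and down, at radius r is drawn at 1 + k1 r^2 times it, then the intrinsics apply), "R" (3x3) and "t" (3): a world point X has camera coordinates R X + t. Camera axes: x right, y down, z forward; pixel columns grow to the right and rows downward; lengths in m; the calibration is good to about 2 mm. A picture is of the moment at which its call begins. There is no depth.
- arm.sign_off(): hands the job in; it is judged then, once.
Trained networks look in the newest picture that a camera, given by its name, has taken for a name from the list of things; names that differ only in an ending like _2 or _b are one class to them, and where a whole thing is asked for, a point or a joint stands for the part that bears it (a point fixed in the world has none). Each returns a list of dicts, best first, with "score" (0 to 1); they miss things now and then, are a little off and sometimes report something else, mostly with a low value. They report only what shows in the picture. A call takes as long as a camera call.
- arm.look_for(camera, label): "point" ([x, y, z] in m, in world coordinates, good to about 4 mm: the middle of the surface that is visible of it).
- arm.masks_of(camera, label): "mask" (480x640 bool, what is visible of it).
The state is a dict: "time_s": time; "q": joint angles; "dq": joint speeds; "tau": joint torques, N m; "ee_pos": TCP position; "eef_rot": TCP orientation; "contact_force": force on the tool from outside, world axes, zero at the start; "wrist_torque": the same for the moment, N m; "opening": finger opening in m; "finger_force": force on a finger pad.
Only numpy, scipy, OpenCV 4.12 (cv2) and the standard library are available. Lean on these libraries where they do the work, as an engineer would, in place of code of your own. Each camera call takes 0.05 s, during which the arm holds its last target. There are 200 camera calls.

## Working session

There is one attempt and no reset: what is moved stays moved. The work goes in short steps, Python scripts to look and compute and a tool call to move; the robot and the scene stay as the last step left them, time stands still between calls to the robot, and variables do not carry over. Pictures are saved under pics/ and viewed, at most 14 in all, crops included, and the job is handed in when it is done.

Besides the shell and the picture viewer there is one more tool, called as name(argument=value, ...) on one line, values as JSON. jog_arm: Moves the arm, as the interface text tells. Its arguments: {"type":"object","properties":{"targets":{"type":"array"},"gripper":{"type":"number"},"grip_force":{"type":"number"}},"required":["targets"]}

```bash
mkdir -p pics; cat > h.py <<'E'
import numpy as np,cv2
from rig import arm
def ray(c,uv):
    K=c["K"];k=c["k1"]
    d=np.array([(uv[0]-K[0,2])/K[0,0],(uv[1]-K[1,2])/K[1,1]]);s=d.copy()
    for _ in range(20): s=d/(1+k*(s@s))
    R=np.array(c["R"]);return -R.T@np.array(c["t"]),R.T@np.array([s[0],s[1],1])
def atz(c,uv,z):
    o,d=ray(c,uv);return o+d*(z-o[2])/d[2]
def proj(c,X):
    p=np.array(c["R"])@np.array(X)+np.array(c["t"]);s=p[:2]/p[2];s=s*(1+c["k1"]*(s@s))
    return np.array(c["K"])[:2,:2]@s+np.array(c["K"])[:2,2]
E
python3 - <<'E'
from h import *
s=arm.get_state();print(s["time_s"],s["ee_pos"],s["eef_rot"],s["opening"])
for cam in("scene","top"):
    c=arm.read_camera(cam);cv2.imwrite(f"pics/{cam}0.png",c["image"][:,:,::-1])
    print(cam,-np.array(c["R"]).T@c["t"])
    for l in("flux_bottle","patina_bottle","solder_spool","tip_tin"):
        for e in("_center","_pad"):
            print(l+e,[(np.round(d["point"],3),round(d["score"],2)) for d in arm.look_for(cam,l+e)[:2]])
    for l in("target_rack","red_cap"): print(l,[(np.round(d["point"],3),round(d["score"],2)) for d in arm.look_for(cam,l)[:2]])
E
```

```text
0.0 [ 0.23772596 -0.60450833  0.30290248] [ 9.82501033e-01  1.86254901e-01 -2.32978951e-04 -8.82270189e-04] 0.08535242977918321
scene [-0.36205828  0.68000574  0.8995938 ]
flux_bottle_center [(array([0.527, 0.366, 0.107]), 0.89)]
flux_bottle_pad [(array([0.526, 0.37 , 0.037]), 0.77)]
patina_bottle_center [(array([0.52 , 0.282, 0.099]), 0.76)]
patina_bottle_pad [(array([0.524, 0.288, 0.041]), 0.53)]
solder_spool_center [(array([0.524, 0.195, 0.075]), 0.86)]
solder_spool_pad [(array([0.518, 0.202, 0.041]), 0.59)]
tip_tin_center [(array([0.522, 0.092, 0.059]), 0.76), (array([ 0.524, -0.216,  0.039]), 0.36)]
tip_tin_pad [(array([0.517, 0.114, 0.042]), 0.68), (array([ 0.523, -0.029,  0.044]), 0.26)]
target_rack [(array([ 0.527, -0.214,  0.041]), 0.77)]
red_cap [(array([ 0.522, -0.03 ,  0.045]), 0.87)]
top [ 0.36486059 -0.00160003  1.52096589]
flux_bottle_center [(array([0.542, 0.354, 0.133]), 0.73)]
flux_bottle_pad [(array([0.519, 0.35 , 0.039]), 0.67)]
patina_bottle_center [(array([0.531, 0.273, 0.115]), 0.69)]
patina_bottle_pad [(array([0.532, 0.255, 0.041]), 0.46)]
solder_spool_center [(array([0.537, 0.18 , 0.081]), 0.78)]
solder_spool_pad []
tip_tin_center [(array([0.535, 0.092, 0.056]), 0.65), (array([0.524, 0.179, 0.04 ]), 0.5)]
tip_tin_pad [(array([0.523, 0.093, 0.038]), 0.49)]
target_rack [(array([ 0.532, -0.224,  0.034]), 0.75), (array([0.522, 0.093, 0.04 ]), 0.62)]
red_cap [(array([ 0.536, -0.031,  0.047]), 0.81)]
```

View pics/scene0.png

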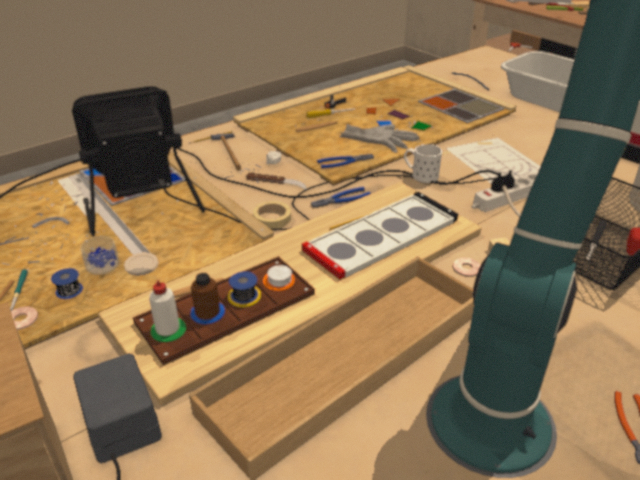

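View pics/top0.png

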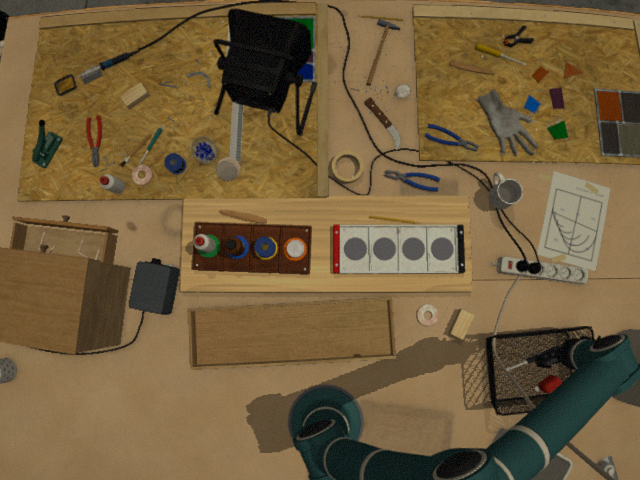

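The scene view shows the dark rack with flux (165,310), patina (205,298), spool (243,288) and tin (280,275), left to right. The white rack's red bar is at its left end (336,250 in the top view) and the black bar is at the right (461,250). Each item therefore shifts right with the order unchanged.

```bash
cat >> h.py <<'E'
from scipy.optimize import minimize
OBJ={"flux_bottle":([(0,24),(.105,24),(.105,8),(.125,6)],.04),"patina_bottle":([(0,27),(.08,27),(.08,15),(.097,15)],.04),"solder_spool":([(0,30.5),(.042,30.5)],.04),"tip_tin":([(0,26.5),(.02,26.5)],.04)}
def sil(c,prof,xy,z0):
    im=np.zeros((480,640),np.uint8);a=np.linspace(0,2*np.pi,40)
    for (z1,r1),(z2,r2) in zip(prof,prof[1:]):
        P=[[xy[0]+r*.001*np.cos(t),xy[1]+r*.001*np.sin(t),z0+z] for z,r in((z1,r1),(z2,r2)) for t in a]
        q=np.array([proj(c,p) for p in P],np.float32)
        cv2.fillConvexPoly(im,cv2.convexHull(np.round(q*16).astype(np.int32)),1,shift=4)
    return im>0
def fit(c,cam,l,z0=None,x0=None):
    prof,z=OBJ[l];z=z0 or z
    m=[d for d in arm.masks_of(cam,l+"_center")]
    if not m:return None
    d=m[0];mk=d["mask"];g=lambda p:-(mk&sil(c,prof,p,z)).sum()/(mk|sil(c,prof,p,z)).sum()
    if x0 is None:
        v,u=np.nonzero(mk);x0=atz(c,(u.mean(),v.mean()),z+prof[-1][0]*.5)[:2]
    r=minimize(g,x0,method="Nelder-Mead",options=dict(initial_simplex=[x0,x0+[.01,0],x0+[0,.01]],xatol=2e-4))
    return np.round(r.x,4),round(-r.fun,3),round(d["score"],2)
E
python3 - <<'E'
from h import *
for cam in("scene","top"):
    c=arm.read_camera(cam);print(cam)
    for l in OBJ: print(l,fit(c,cam,l))
    for l,z in(("red_cap",.048),("target_rack",.04)):
        for d in arm.masks_of(cam,l)[:1]:
            mk=d["mask"];v,u=np.nonzero(mk)
            r=cv2.minAreaRect(np.array([atz(c,p,z)[:2]*1000 for p in zip(u,v)],np.float32));print(l,z,[np.round(k,1) for k in r])
            if l=="target_rack":
                g=cv2.cvtColor(c["image"],cv2.COLOR_RGB2GRAY)
                hull=cv2.fillConvexPoly(np.zeros_like(g),cv2.convexHull(np.stack([u,v],1).astype(np.int32)),1)
                n,_,st,ce=cv2.connectedComponentsWithStats(((g<155)&(hull>0)).astype(np.uint8))
                for i in range(1,n):
                    if st[i,4]>200: print("disc",st[i,4],np.round(ce[i]),np.round(atz(c,ce[i],.036),4))
E
```

```text
scene
flux_bottle (array([0.5457, 0.3623]), np.float64(0.832), 0.94)
patina_bottle (array([0.5376, 0.2748]), np.float64(0.873), 0.81)
solder_spool (array([0.5367, 0.1839]), np.float64(0.909), 0.66)
tip_tin (array([0.5356, 0.0907]), np.float64(0.872), 0.59)
red_cap 0.048 [array([521.3, -24.8]), array([ 36.4, 165.6]), np.float64(89.1)]
target_rack 0.04 [array([ 526.6, -223.4]), array([375.7, 165.7]), np.float64(89.9)]
disc 267 [420. 213.] [ 0.5321 -0.3606  0.036 ]
disc 294 [395. 225.] [ 0.5321 -0.2703  0.036 ]
disc 538 [390. 251.] [ 0.4594 -0.1826  0.036 ]
disc 321 [369. 237.] [ 0.5323 -0.1808  0.036 ]
disc 358 [341. 251.] [ 0.5319 -0.0906  0.036 ]
top
flux_bottle (array([0.5453, 0.3598]), np.float64(0.858), 0.84)
patina_bottle (array([0.5412, 0.2783]), np.float64(0.894), 0.81)
solder_spool (array([0.539 , 0.1858]), np.float64(0.841), 0.72)
tip_tin (array([0.5359, 0.0934]), np.float64(0.934), 0.6)
target_rack 0.04 [array([ 537.3, -226.4]), array([365.4, 155.3]), np.float64(89.8)]
disc 2959 [402. 246.] [ 0.5442 -0.2351  0.036 ]
```

jog_arm(targets=[[0, 0, -1.4, -9.8], [0, 0, -1.4, -9.8], [0, 0, -1.4, -9.8], [0, 0, -1.4, -9.8], [0, 0, -1.4, -9.8], [0, 0, -1.4, -9.8], [0, 0, -1.4, -9.7], [3.8, 2.6, 0, 0], [3.8, 2.6, 0, 0], [3.8, 2.6, 0, 0], [3.8, 2.6, 0, 0], [3.8, 2.6, 0, 0], [3.8, 2.6, 0, 0], [3.8, 2.6, 0, 0], [3.8, 2.6, 0, 0], [3.8, 2.6, 0, 0], [3.8, 2.6, 0, 0], [0, 0, 0, 0], [0, 0, 0, 0]], gripper=0, grip_force=40)

```text
time_s: 4.18
ee_pos: [0.4978, -0.2256, 0.4018]
eef_rot: [0.707, 0.707, -0.0, 0.0]
contact_force: [-0.1, -1.5, -0.8]
opening: 0.0853
finger_force: 0.0
```

```bash
python3 - <<'E'
from h import *
from scipy.spatial.transform import Rotation as Ro
s=arm.get_state();print(s["time_s"],s["ee_pos"],Ro.from_quat(s["eef_rot"]).as_matrix().round(3))
c=arm.read_camera("wrist");cv2.imwrite("pics/w1.png",c["image"][:,:,::-1]);print(-np.array(c["R"]).T@c["t"])
E
```

```text
4.175 [ 0.49781442 -0.22558133  0.40179563] [[ 0.001  1.    -0.001]
 [ 1.    -0.001 -0.001]
 [-0.001 -0.001 -1.   ]]
[ 0.49824522 -0.15415894  0.47173091]
```

View pics/w1.png

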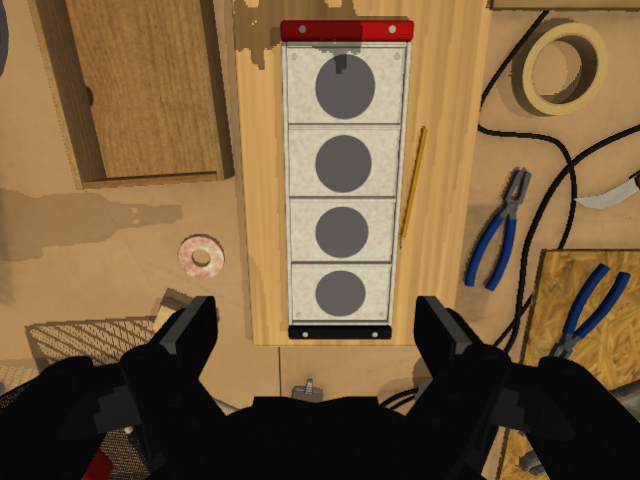

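The wrist view shows the white rack almost square to the tool: red bar at (347,30), black bar at (340,332), discs at (345,87), (343,163), (342,232) and (340,293).

jog_arm(targets=[[4.5, 0, 0, 0], [4.5, 0, 0, 0], [4.5, 0, 0, 0], [4.5, 0, 0, 0], [4.5, 0, 0, 0], [4.5, 0, 0, 0], [4.5, 0, 0, 0], [4.5, 0, 0, 0], [4.5, 0, 0, 0], [4.5, 0, 0, 0], [0, 0, 0, 0], [0, 0, 0, 0]])

```text
time_s: 5.72
ee_pos: [0.499, 0.2232, 0.4015]
eef_rot: [0.708, 0.706, -0.001, 0.0]
contact_force: [0.2, 0.3, -0.0]
opening: 0.0856
finger_force: 0.0
```

```bash
python3 - <<'E'
from h import *
im=cv2.imread("pics/w1.png");g=cv2.cvtColor(im,cv2.COLOR_BGR2GRAY)
s=arm.get_state();print(s["time_s"],s["ee_pos"])
c=arm.read_camera("wrist");cv2.imwrite("pics/w2.png",c["image"][:,:,::-1]);t2=c["t"]
for l in OBJ: print(l,fit(c,"wrist",l))
# discs of w1: same orientation, camera centre shifted
c1=dict(c);c1["t"]=-np.array(c["R"])@np.array([0.49824522,-0.15415894,0.47173091])
roi=np.zeros_like(g);roi[44:324,292:398]=1
n,_,st,ce=cv2.connectedComponentsWithStats(((g<130)&(roi>0)).astype(np.uint8))
for i in range(1,n):
    if st[i,4]>400: print("disc",st[i],np.round(ce[i]),np.round(atz(c1,ce[i],.036),4))
print("red",atz(c1,(347,30),.048))
E
```

```text
5.725 [0.49896882 0.22324534 0.40154779]
flux_bottle (array([0.5414, 0.3589]), np.float64(0.835), 0.6)
patina_bottle (array([0.5346, 0.2771]), np.float64(0.91), 0.84)
solder_spool (array([0.5362, 0.1845]), np.float64(0.928), 0.92)
tip_tin (array([0.5325, 0.0933]), np.float64(0.908), 0.67)
disc [ 292   44  106   75 3547] [344.  81.] [ 0.5323 -0.0842  0.036 ]
disc [ 315  135   57   58 2515] [343. 163.] [ 0.5336 -0.1804  0.036 ]
disc [292 167 106  97 744] [352. 227.] [ 0.5473 -0.2633  0.036 ]
disc [ 316  207   52   51 2112] [341. 232.] [ 0.5334 -0.2704  0.036 ]
disc [ 316  271   49   45 1783] [340. 293.] [ 0.5331 -0.3605  0.036 ]
red [ 0.53419907 -0.03433025  0.048     ]
```

View pics/w2.png

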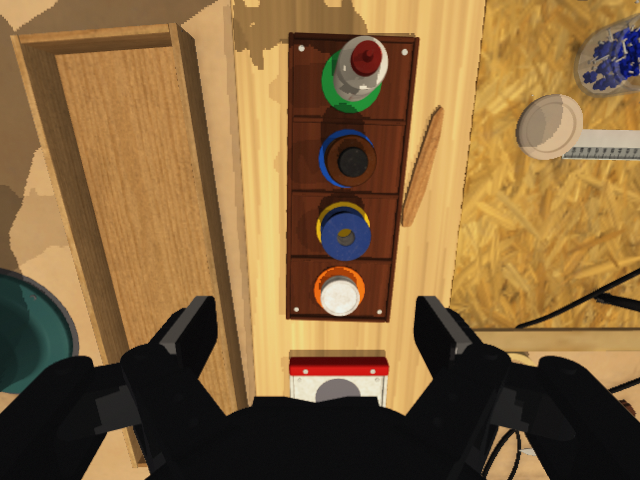

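The dark rack is confirmed: flux (360,70), patina (350,160), spool (345,235), tin (341,295). I'm moving over the flux bottle and down.

jog_arm(targets=[[3.4, 1.1, 0, 0], [3.4, 1.1, 0, 0], [3.4, 1.1, 0, 0], [3.4, 1.1, 0, 0], [0, 0, 3.2, 0], [0, 0, 3.2, 0], [0, 0, 3.2, 0], [0, 0, 3.2, 0], [0, 0, 3.2, 0], [0, 0, 3.2, 0], [0, 0, 3.2, 0], [0, 0, 0, 0], [0, 0, 0, 0], [0, 0, 0, 0]])

```text
time_s: 7.72
ee_pos: [0.5432, 0.3614, 0.1797]
eef_rot: [0.707, 0.707, 0.001, 0.0]
contact_force: [0.3, -0.3, 0.5]
opening: 0.0857
finger_force: 0.0
```

```bash
python3 - <<'E'
from h import *
c=arm.read_camera("scene");print(fit(c,"scene","flux_bottle"));cv2.imwrite("pics/s1.png",cv2.resize(c["image"][150:400,100:400,::-1],None,fx=2,fy=2))
print(arm.get_state()["ee_pos"])
E
```

```text
(array([0.533 , 0.3682]), np.float64(0.667), 0.94)
[0.54291563 0.36122743 0.17923423]
```

View pics/s1.png

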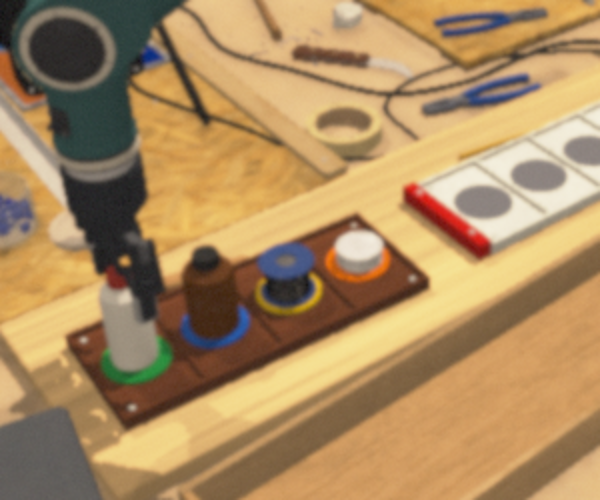

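The fingers straddle the flux bottle (crop 130,290). I'm closing and lifting.

jog_arm(targets=[[0, 0, 0.6, 0], [0, 0, 0, 0], [0, 0, 0, 0], [0, 0, 0, 0], [0, 0, 0, 0], [0, 0, 0, 0], [0, 0, 0, 0], [0, 0, 0, 0]], gripper=255, grip_force=40)

```text
time_s: 8.82
ee_pos: [0.5424, 0.3609, 0.1718]
eef_rot: [0.707, 0.707, -0.0, 0.0]
contact_force: [0.9, -0.1, -0.4]
opening: 0.0457
finger_force: 41.0
```

jog_arm(targets=[[0, 0, -0.5, 0], [0, 0, -1.5, 0], [0, 0, -2, 0], [0, 0, -2, 0], [0, 0, -2, 0], [0, 0, -2, 0], [0, 0, -2, 0], [0, 0, -1, 0], [0, 0, 0, 0], [0, 0, 0, 0]])

```text
time_s: 10.07
ee_pos: [0.5422, 0.3606, 0.301]
eef_rot: [0.707, 0.707, -0.001, -0.0]
contact_force: [0.5, 0.8, -1.4]
opening: 0.0459
finger_force: 41.1
```

```bash
python3 - <<'E'
from h import *
s=arm.get_state();print(s["ee_pos"],s["opening"])
z=.04+s["ee_pos"][2]-.1718
for cam in("scene","wrist","top"):
    c=arm.read_camera(cam);print(cam,fit(c,cam,"flux_bottle",z0=z,x0=np.array(s["ee_pos"][:2])))
    if cam=="wrist":cv2.imwrite("pics/w3.png",c["image"][:,:,::-1])
E
```

```text
[0.5422093  0.360593   0.30098817] 0.04589684877964296
scene (array([0.5427, 0.3644]), np.float64(0.592), 0.79)
wrist (array([0.5432, 0.3684]), np.float64(0.792), 0.88)
top (array([0.5422, 0.3606]), np.float64(-0.0), 0.34)
```

View pics/w3.png

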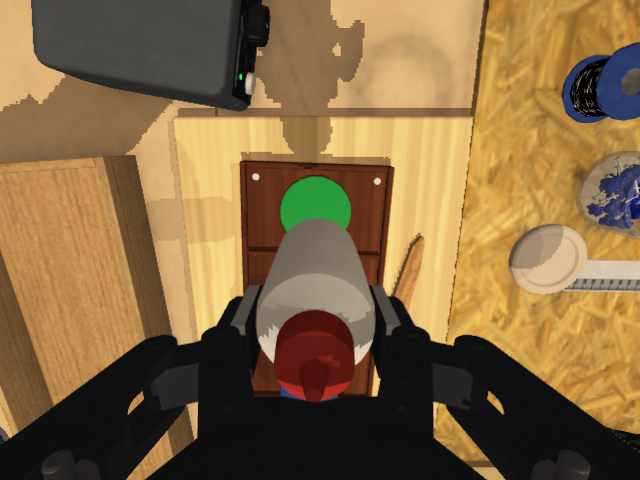

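The flux bottle is held upright (315,310). I'm carrying it to the place by the red bar.

jog_arm(targets=[[-2, 0, 0, 0], [-4, -0.1, 0, 0], [-4.5, -0.1, 0, 0], [-4.5, -0.1, 0, 0], [-4.5, -0.1, 0, 0], [-4.5, -0.1, 0, 0], [-4.5, -0.1, 0, 0], [-4.5, -0.1, 0, 0], [-4.5, -0.1, 0, 0], [-4, -0.1, 0, 0], [-3.2, -0.1, 0, 0], [-0.5, 0, 0, 0], [0, 0, 0, 0], [0, 0, 2, 0], [0, 0, 3, 0], [0, 0, 3, 0], [0, 0, 2, 0], [0, 0, 1, 0], [0, 0, 0, 0], [0, 0, 0, 0]])

```text
time_s: 12.88
ee_pos: [0.5328, -0.0909, 0.1928]
eef_rot: [0.707, 0.707, 0.0, 0.001]
contact_force: [-0.8, 0.4, -0.2]
opening: 0.0461
finger_force: 41.1
```

```bash
python3 - <<'E'
from h import *
s=arm.get_state();print(s["ee_pos"],s["contact_force"])
z=s["ee_pos"][2]-.1318
for cam in("scene","top"):
    c=arm.read_camera(cam);print(cam,fit(c,cam,"flux_bottle",z0=z,x0=np.array(s["ee_pos"][:2])))
    if cam=="scene":
        im=c["image"].copy()
        for y in(s["ee_pos"][1]-.024,s["ee_pos"][1],s["ee_pos"][1]+.024):
            p=proj(c,[.5333-.0,y,z]);cv2.circle(im,tuple(int(a*16) for a in p),16,(255,0,255),-1,shift=4)
        cv2.imwrite("pics/s2.png",cv2.resize(im[130:330,250:490,::-1],None,fx=3,fy=3))
E
```

```text
[ 0.53281899 -0.0909128   0.19275976] [-0.83349659  0.37053656 -0.23181295]
scene (array([ 0.5341, -0.0865]), np.float64(0.744), 0.62)
top None
```

View pics/s2.png

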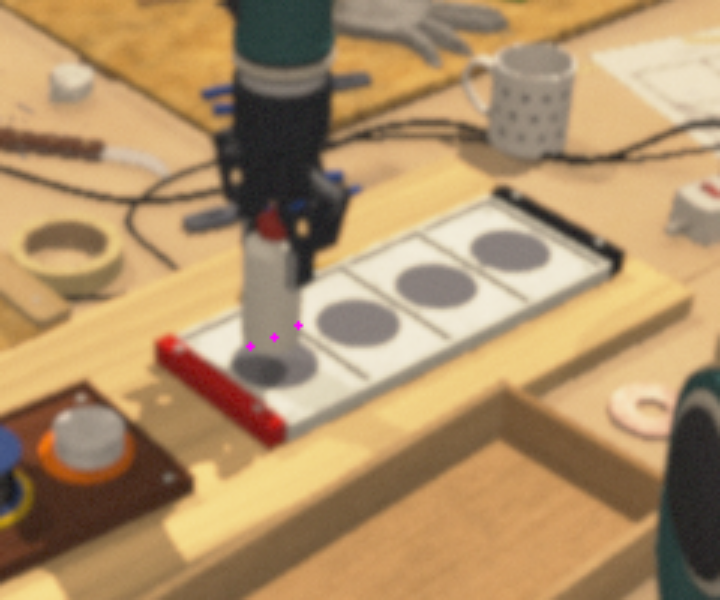

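The bottle hangs over the first place, perhaps 2 mm toward the red bar. I'm correcting that, lowering and releasing.

jog_arm(targets=[[-0.2, 0, 0.8, 0], [0, 0, 0.8, 0], [0, 0, 0.5, 0], [0, 0, 0.3, 0], [0, 0, 0.1, 0], [0, 0, 0, 0], [0, 0, 0, 0], [0, 0, 0, 0]])

```text
time_s: 14.08
ee_pos: [0.5321, -0.0929, 0.1676]
eef_rot: [0.707, 0.707, -0.0, 0.0]
contact_force: [-2.2, 0.2, 6.9]
opening: 0.0458
finger_force: 41.6
```

jog_arm(targets=[[0, 0, 0, 0], [0, 0, 0, 0], [0, 0, 0, 0], [0, 0, 0, 0], [0, 0, -1, 0], [0, 0, -3, 0], [0, 0, -5, 0], [0, 0, -5, 0], [0, 0, 0, 0], [4, 0, 0, 0], [5, 0, 0, 0], [5, 0.1, 0, 0], [5, 0.1, 0, 0], [5, 0.1, 0, 0], [5, 0.1, 0, 0], [5, 0, 0, 0], [2.9, 0, 0, 0], [0, 0, 0, 0], [0, 0, 0, 0]], gripper=0)

```text
time_s: 16.45
ee_pos: [0.5364, 0.2748, 0.3062]
eef_rot: [0.708, 0.707, -0.001, 0.0]
contact_force: [-0.5, -0.4, 0.1]
opening: 0.0855
finger_force: 0.0
```

```bash
python3 - <<'E'
from h import *
s=arm.get_state();print(s["ee_pos"],s["opening"])
for cam in("scene","wrist","top"):
    c=arm.read_camera(cam)
    for l in OBJ:print(cam,l,fit(c,cam,l,z0=.036 if l[0]=='f' else None))
E
```

```text
[0.53641901 0.27484331 0.30619854] 0.08548996991688418
scene flux_bottle (array([ 0.5356, -0.091 ]), np.float64(0.822), 0.93)
scene patina_bottle (array([0.5381, 0.2746]), np.float64(0.884), 0.7)
scene solder_spool (array([0.5345, 0.1828]), np.float64(0.862), 0.75)
scene tip_tin (array([0.5361, 0.0903]), np.float64(0.866), 0.73)
wrist flux_bottle None
wrist patina_bottle (array([0.5367, 0.2777]), np.float64(0.905), 0.62)
wrist solder_spool (array([0.5357, 0.184 ]), np.float64(0.942), 0.9)
wrist tip_tin (array([0.5329, 0.0908]), np.float64(0.922), 0.86)
top flux_bottle (array([ 0.5358, -0.0871]), np.float64(0.834), 0.73)
top patina_bottle None
top solder_spool (array([0.5398, 0.1842]), np.float64(0.954), 0.92)
top tip_tin (array([0.5345, 0.0922]), np.float64(0.812), 0.55)
```

Flux stands on its place. Now the patina bottle.

jog_arm(targets=[[0, 0, 2, 0], [0, 0, 3, 0], [0, 0, 3, 0], [0, 0, 3, 0], [0, 0, 3, 0], [0, 0, 1.5, 0], [0, 0, 0, 0], [0, 0, 0, 0], [0, 0, 0, 0]])

```text
time_s: 18.32
ee_pos: [0.5369, 0.2763, 0.153]
eef_rot: [0.707, 0.707, 0.001, 0.0]
contact_force: [0.1, 0.5, -0.2]
opening: 0.0854
finger_force: 0.0
```

jog_arm(targets=[[0, 0, 0, 0], [0, 0, 0, 0], [0, 0, 0, 0], [0, 0, 0, 0], [0, 0, 0, 0], [0, 0, 0, 0], [0, 0, 0, 0]], gripper=255)

```text
time_s: 19.2
ee_pos: [0.5367, 0.2762, 0.1526]
eef_rot: [0.707, 0.707, 0.0, 0.0]
contact_force: [-1.5, -0.7, 6.0]
opening: 0.0519
finger_force: 42.6
```

jog_arm(targets=[[0, 0, -0.5, 0], [0, 0, -2, 0], [0, 0, -3, 0], [0, 0, -3, 0], [0, 0, -3, 0], [0, 0, -3, 0], [0, 0, 0, 0], [-2, 0, 0, 0], [-4.4, 0, 0, 0], [-4.5, 0, 0, 0], [-4.5, -0.1, 0, 0], [-4.5, 0, 0, 0], [-4.5, -0.1, 0, 0], [-4.5, 0, 0, 0], [-4.5, -0.1, 0, 0], [-4.5, 0, 0, 0], [-4, 0, 0, 0], [-3, 0, 0, 0], [-0.8, 0, 0, 0], [0, 0, 0, 0]])

```text
time_s: 21.7
ee_pos: [0.5328, -0.1805, 0.2963]
eef_rot: [0.707, 0.707, 0.0, -0.001]
contact_force: [-0.3, 0.6, -2.0]
opening: 0.0517
finger_force: 42.2
```

jog_arm(targets=[[0, 0, 2, 0], [0, 0, 3, 0], [0, 0, 3, 0], [0, 0, 3, 0], [0, 0, 1.5, 0], [0, 0, 0, 0], [0, 0, 0, 0]])

```text
time_s: 22.58
ee_pos: [0.5338, -0.1807, 0.1727]
eef_rot: [0.707, 0.707, 0.0, 0.001]
contact_force: [0.2, 0.2, -1.8]
opening: 0.052
finger_force: 42.2
```

```bash
python3 - <<'E'
from h import *
s=arm.get_state();print(s["ee_pos"],s["contact_force"])
z=s["ee_pos"][2]-.1126
c=arm.read_camera("scene")
for l in OBJ: print(fit(c,"scene",l,z0={'p':z,'f':.036}.get(l[0])))
cv2.imwrite("pics/s3.png",cv2.resize(c["image"][130:330,250:490,::-1],None,fx=3,fy=3))
E
```

```text
[ 0.53383169 -0.18071752  0.17271033] [ 0.21931549  0.15614057 -1.76521585]
(array([ 0.5402, -0.0948]), np.float64(0.795), 0.84)
(array([ 0.5389, -0.1811]), np.float64(0.602), 0.84)
(array([0.5341, 0.1831]), np.float64(0.834), 0.59)
(array([0.5358, 0.0906]), np.float64(0.859), 0.83)
```

View pics/s3.png

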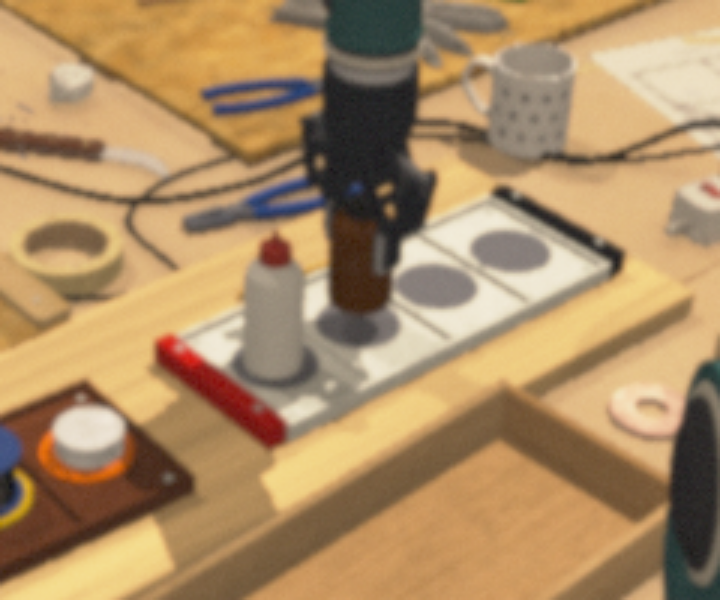

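Flux (275,310) is centred on its disc, and the patina bottle hangs over the second (357,270). Lowering.

jog_arm(targets=[[0, 0, 0.8, 0], [0, 0, 0.8, 0], [0, 0, 0.5, 0], [0, 0, 0.3, 0], [0, 0, 0.1, 0], [0, 0, 0, 0], [0, 0, 0, 0]])

```text
time_s: 23.7
ee_pos: [0.5328, -0.1808, 0.1485]
eef_rot: [0.707, 0.707, -0.001, -0.0]
contact_force: [-6.9, 1.7, 15.3]
opening: 0.0517
finger_force: 44.4
```

jog_arm(targets=[[0, 0, 0, 0], [0, 0, 0, 0], [0, 0, 0, 0], [0, 0, 0, 0], [0, 0, -1, 0], [0, 0, -3, 0], [0, 0, -5, 0], [0, 0, -5, 0], [0, 0, -1, 0], [0, 0, 0, 0], [4, 0, 0, 0], [5, 0, 0, 0], [5, 0.1, 0, 0], [5, 0.1, 0, 0], [5, 0.1, 0, 0], [5, 0, 0, 0], [5, 0, 0, 0], [2.5, 0, 0, 0], [0, 0, 0, 0], [0, 0, 0, 0]], gripper=0)

```text
time_s: 26.2
ee_pos: [0.5361, 0.1827, 0.2955]
eef_rot: [0.708, 0.707, -0.001, -0.0]
contact_force: [-0.4, -0.2, -0.3]
opening: 0.0851
finger_force: 0.0
```

```bash
python3 - <<'E'
from h import *
s=arm.get_state();print(s["ee_pos"],s["opening"])
for cam in("scene","wrist","top"):
    c=arm.read_camera(cam)
    for l in OBJ:print(cam,l,fit(c,cam,l,z0=.036 if l[0] in'fp' else None))
E
```

```text
[0.53607751 0.1826712  0.29549877] 0.08507474765362265
scene flux_bottle (array([0.4595, 0.0033]), np.float64(0.245), 0.43)
scene patina_bottle (array([0.4931, 0.3796]), np.float64(0.424), 0.61)
scene solder_spool (array([0.5358, 0.1845]), np.float64(0.882), 0.58)
scene tip_tin (array([0.5286, 0.0929]), np.float64(0.794), 0.65)
wrist flux_bottle None
wrist patina_bottle None
wrist solder_spool (array([0.5358, 0.1842]), np.float64(0.92), 0.89)
wrist tip_tin (array([0.5322, 0.0912]), np.float64(0.954), 0.98)
top flux_bottle (array([ 0.5331, -0.0866]), np.float64(0.894), 0.69)
top patina_bottle (array([ 0.5364, -0.181 ]), np.float64(0.861), 0.64)
top solder_spool None
top tip_tin (array([0.5329, 0.0954]), np.float64(0.712), 0.71)
```

Patina stands at (.536,-.181). Now the spool.

jog_arm(targets=[[0, 0, 2, 0], [0, 0, 3, 0], [0, 0, 3, 0], [0, 0, 3, 0], [0, 0, 3, 0], [0, 0, 2, 0], [0, 0, 1.2, 0], [0, 0, 0.6, 0], [0, 0, 0, 0], [0, 0, 0, 0]])

```text
time_s: 28.2
ee_pos: [0.5368, 0.1841, 0.1197]
eef_rot: [0.707, 0.707, 0.001, 0.0]
contact_force: [0.8, -0.1, 0.3]
opening: 0.0854
finger_force: 0.0
```

jog_arm(targets=[[0, 0, 0, 0], [0, 0, 0, 0], [0, 0, 0, 0], [0, 0, 0, 0], [0, 0, 0, 0], [0, 0, 0, 0], [0, 0, 0, 0]], gripper=255)

```text
time_s: 29.08
ee_pos: [0.5365, 0.184, 0.1196]
eef_rot: [0.707, 0.707, 0.0, 0.0]
contact_force: [-1.2, -0.7, 6.8]
opening: 0.0601
finger_force: 42.7
```

jog_arm(targets=[[0, 0, -0.5, 0], [0, 0, -2, 0], [0, 0, -3, 0], [0, 0, -3, 0], [0, 0, -3, 0], [0, 0, -3, 0], [0, 0, 0, 0], [-2, 0, 0, 0], [-4.4, 0, 0, 0], [-4.5, 0, 0, 0], [-4.5, -0.1, 0, 0], [-4.5, 0, 0, 0], [-4.5, -0.1, 0, 0], [-4.5, 0, 0, 0], [-4.5, -0.1, 0, 0], [-4.5, 0, 0, 0], [-4, 0, 0, 0], [-3, 0, 0, 0], [-0.5, 0, 0, 0], [0, 0, 0, 0]])

```text
time_s: 31.58
ee_pos: [0.5327, -0.2693, 0.2632]
eef_rot: [0.707, 0.707, 0.0, -0.001]
contact_force: [-0.1, 0.7, -2.3]
opening: 0.0599
finger_force: 44.1
```

jog_arm(targets=[[0, 0, 2, 0], [0, 0, 3, 0], [0, 0, 3, 0], [0, 0, 3, 0], [0, 0, 1.5, 0], [0, 0, 0, 0], [0, 0, 0, 0]])

```text
time_s: 32.45
ee_pos: [0.5338, -0.2699, 0.1398]
eef_rot: [0.707, 0.707, 0.0, 0.001]
contact_force: [0.2, 0.1, -1.7]
opening: 0.0597
finger_force: 44.1
```

```bash
python3 - <<'E'
from h import *
s=arm.get_state();print(s["ee_pos"],s["contact_force"],s["opening"])
z=s["ee_pos"][2]-.0796
c=arm.read_camera("scene")
for l in OBJ: print(fit(c,"scene",l,z0={'s':z,'f':.036,'p':.036}.get(l[0])))
cv2.imwrite("pics/s4.png",cv2.resize(c["image"][130:330,250:490,::-1],None,fx=3,fy=3))
E
```

```text
[ 0.53384588 -0.2698544   0.13978318] [ 0.22071197  0.08589051 -1.7197966 ] 0.05971357720032875
(array([ 0.5372, -0.0922]), np.float64(0.844), 0.96)
(array([ 0.5326, -0.183 ]), np.float64(0.903), 0.93)
(array([ 0.5354, -0.2678]), np.float64(0.677), 0.83)
(array([0.5356, 0.0907]), np.float64(0.852), 0.91)
```

View pics/s4.png

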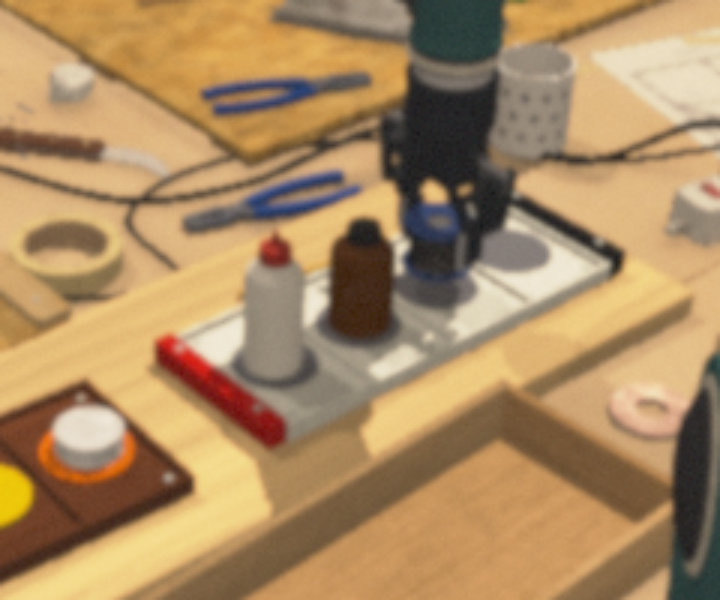

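Two bottles are placed, and the spool hangs upright over the third disc (437,245). I'm lowering it, releasing, then heading to the tin.

jog_arm(targets=[[0, 0, 0.8, 0], [0, 0, 0.8, 0], [0, 0, 0.5, 0], [0, 0, 0.3, 0], [0, 0, 0.1, 0], [0, 0, 0, 0], [0, 0, 0, 0]])

```text
time_s: 33.58
ee_pos: [0.5327, -0.2698, 0.1156]
eef_rot: [0.707, 0.707, -0.001, -0.0]
contact_force: [-7.6, 2.1, 14.4]
opening: 0.0602
finger_force: 45.8
```

jog_arm(targets=[[0, 0, 0, 0], [0, 0, 0, 0], [0, 0, 0, 0], [0, 0, 0, 0], [0, 0, -1, 0], [0, 0, -3, 0], [0, 0, -5, 0], [0, 0, -5, 0], [0, 0, -4, 0], [0, 0, 0, 0], [4, 0, 0, 0], [5, 0, 0, 0], [5, 0, 0, 0], [5, 0, 0, 0], [5, 0, 0, 0], [5, 0, 0, 0], [5, 0, 0, 0], [2.2, 0, 0, 0], [0, 0, 0, 0], [0, 0, 0, 0]], gripper=0)

```text
time_s: 36.08
ee_pos: [0.5332, 0.0906, 0.2933]
eef_rot: [0.708, 0.706, -0.001, -0.0]
contact_force: [0.3, -0.8, 0.7]
opening: 0.0855
finger_force: 0.0
```

```bash
python3 - <<'E'
from h import *
s=arm.get_state();print(s["ee_pos"],s["opening"])
for cam in("scene","wrist","top"):
    c=arm.read_camera(cam)
    for l in OBJ:print(cam,l,fit(c,cam,l,z0=.036 if l[0] in'fps' else None))
E
```

```text
[0.53318252 0.09062553 0.29333469] 0.08549748151922772
scene flux_bottle (array([ 0.5368, -0.0919]), np.float64(0.861), 0.84)
scene patina_bottle None
scene solder_spool (array([ 0.5325, -0.27  ]), np.float64(0.913), 0.9)
scene tip_tin (array([0.5342, 0.0898]), np.float64(0.888), 0.83)
wrist flux_bottle (array([ 0.5353, -0.0197]), np.float64(0.344), 0.82)
wrist patina_bottle None
wrist solder_spool None
wrist tip_tin (array([0.5322, 0.0914]), np.float64(0.934), 0.83)
top flux_bottle (array([ 0.5359, -0.0862]), np.float64(0.808), 0.69)
top patina_bottle (array([ 0.5378, -0.1837]), np.float64(0.829), 0.74)
top solder_spool None
top tip_tin None
```

jog_arm(targets=[[0, 0, 2, 0], [0, 0, 3, 0], [0, 0, 3, 0], [0, 0, 3, 0], [0, 0, 3, 0], [0, 0, 2, 0], [0, 0, 1, 0], [0, 0, 0.3, 0], [0, 0, 0, 0], [0, 0, 0, 0], [0, 0, 0, 0]], gripper=50)

```text
time_s: 38.2
ee_pos: [0.5336, 0.0919, 0.1215]
eef_rot: [0.707, 0.707, 0.0, 0.0]
contact_force: [0.0, -0.1, -0.1]
opening: 0.0686
finger_force: 0.0
```

jog_arm(targets=[[0, 0, 0.2, 0], [0, 0, 0.2, 0], [0, 0, 0, 0], [0, 0, 0, 0]])

```text
time_s: 38.7
ee_pos: [0.5333, 0.092, 0.1168]
eef_rot: [0.707, 0.707, -0.0, -0.0]
contact_force: [-0.2, 0.8, -0.7]
opening: 0.0685
finger_force: 0.0
```

jog_arm(targets=[[0, 0, 0.1, 0], [0, 0, 0, 0], [0, 0, 0, 0], [0, 0, 0, 0], [0, 0, 0, 0], [0, 0, 0, 0], [0, 0, 0, 0]], gripper=255, grip_force=40)

```text
time_s: 39.58
ee_pos: [0.5333, 0.092, 0.1162]
eef_rot: [0.707, 0.707, -0.0, 0.0]
contact_force: [-1.3, -1.1, 5.8]
opening: 0.0519
finger_force: 41.3
```

jog_arm(targets=[[0, 0, -0.5, 0], [0, 0, -2, 0], [0, 0, -3, 0], [0, 0, -3, 0], [0, 0, -3, 0], [0, 0, -3, 0], [0, 0, 0, 0], [0, 0, 0, 0]])

```text
time_s: 40.58
ee_pos: [0.533, 0.0917, 0.2609]
eef_rot: [0.707, 0.707, -0.0, 0.0]
contact_force: [-0.0, -0.2, -0.6]
opening: 0.0512
finger_force: 41.9
```

```bash
python3 - <<'E'
from h import *
s=arm.get_state();print(s["ee_pos"],s["opening"])
z=s["ee_pos"][2]-.0753
c=arm.read_camera("wrist");print(fit(c,"wrist","tip_tin",z0=z,x0=np.array(s["ee_pos"][:2])))
c=arm.read_camera("scene");print(fit(c,"scene","tip_tin",z0=z,x0=np.array(s["ee_pos"][:2])))
cv2.imwrite("pics/s5.png",cv2.resize(c["image"][130:330,230:430,::-1],None,fx=3,fy=3))
E
```

```text
[0.53296323 0.09165485 0.26090731] 0.05121212845169424
(array([0.5335, 0.0911]), np.float64(0.942), 0.86)
(array([0.5345, 0.1021]), np.float64(0.537), 0.55)
```

View pics/s5.png

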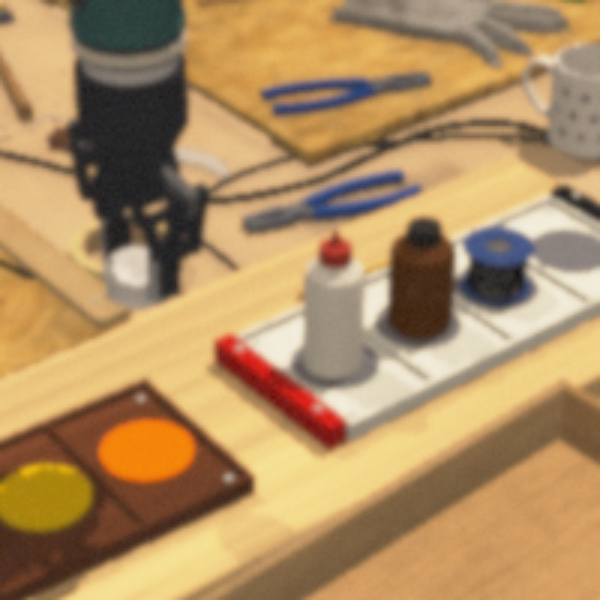

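The tin is held level (133,275) and the other three are standing. I'm carrying it to the last place.

jog_arm(targets=[[-2, 0, 0, 0], [-4.2, 0, 0, 0], [-4.5, 0, 0, 0], [-4.5, 0, 0, 0], [-4.5, 0, 0, 0], [-4.5, 0, 0, 0], [-4.5, 0, 0, 0], [-4.5, 0, 0, 0], [-4.5, 0, 0, 0], [-4, 0, 0, 0], [-3, 0, 0, 0], [-0.5, 0, 0, 0], [0, 0, 0, 0], [0, 0, 2, 0], [0, 0, 3, 0], [0, 0, 3, 0], [0, 0, 3, 0], [0, 0, 1.5, 0], [0, 0, 0, 0], [0, 0, 0, 0]])

```text
time_s: 43.28
ee_pos: [0.5338, -0.36, 0.1369]
eef_rot: [0.707, 0.707, 0.0, 0.001]
contact_force: [-0.6, 0.3, 0.7]
opening: 0.0518
finger_force: 41.8
```

jog_arm(targets=[[0, 0, 0.8, 0], [0, 0, 0.8, 0], [0, 0, 0.4, 0], [0, 0, 0.2, 0], [0, 0, 0, 0], [0, 0, 0, 0]])

```text
time_s: 44.02
ee_pos: [0.5332, -0.3601, 0.1141]
eef_rot: [0.707, 0.707, 0.0, 0.0]
contact_force: [-0.2, -0.4, -0.5]
opening: 0.0515
finger_force: 41.8
```

jog_arm(targets=[[0, 0, 0.1, 0], [0, 0, 0.1, 0], [0, 0, 0, 0], [0, 0, 0, 0]])

```text
time_s: 44.52
ee_pos: [0.5331, -0.3601, 0.1123]
eef_rot: [0.707, 0.707, -0.0, 0.0]
contact_force: [-1.7, 0.5, 4.4]
opening: 0.0512
finger_force: 42.2
```

jog_arm(targets=[[0, 0, 0, 0], [0, 0, 0, 0], [0, 0, 0, 0], [0, 0, 0, 0], [0, 0, 0, 0], [0, 0, -1, 0], [0, 0, -3, 0], [0, 0, -5, 0], [0, 0, -5, 0], [0, 0, -5, 0], [0, 0, -5, 0], [0, 0, -4, 0], [-4, -2, 0, 0], [-4, -2, 0, 0], [-4, -2, 0, 0], [-4, -2, 0, 0], [0, 0, 0, 0], [0, 0, 0, 0]], gripper=0)

```text
time_s: 46.78
ee_pos: [0.4534, -0.5192, 0.3923]
eef_rot: [0.707, 0.707, 0.0, 0.0]
contact_force: [-0.1, 0.3, 0.0]
opening: 0.0854
finger_force: 0.0
```

```bash
python3 - <<'E'
from h import *
s=arm.get_state();print(s["ee_pos"],s["opening"],s["time_s"])
for cam in("scene","top"):
    c=arm.read_camera(cam);cv2.imwrite(f"pics/{cam}6.png",cv2.resize(c["image"][130:330,250:490,::-1],None,fx=3,fy=3))
    for l in OBJ:print(cam,l,fit(c,cam,l,z0=.036))
E
```

```text
[ 0.45336692 -0.51918884  0.39234161] 0.0854001114400042 46.775
scene flux_bottle (array([ 0.5356, -0.0907]), np.float64(0.872), 0.7)
scene patina_bottle (array([ 0.5358, -0.1852]), np.float64(0.88), 0.81)
scene solder_spool (array([ 0.5376, -0.273 ]), np.float64(0.731), 0.96)
scene tip_tin (array([ 0.535, -0.363]), np.float64(0.897), 0.58)
top flux_bottle (array([ 0.5357, -0.1814]), np.float64(0.858), 0.66)
top patina_bottle (array([ 0.5351, -0.1805]), np.float64(0.811), 0.73)
top solder_spool (array([ 0.5362, -0.2674]), np.float64(0.819), 0.89)
top tip_tin (array([ 0.5374, -0.3597]), np.float64(0.936), 0.79)
```

View pics/scene6.png

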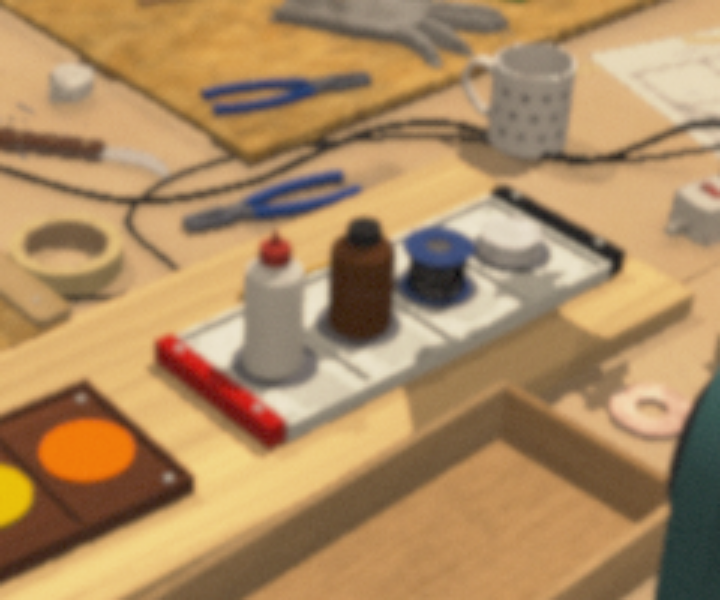

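All four stand upright and centred on their discs: flux (275,310), patina (360,280), spool (437,265), tin (510,240). The arm is clear, so I'm handing in.

```bash
python3 -c "
from rig import arm
print(arm.sign_off())"
```

```text
the job is handed in; nothing more can be done
None
```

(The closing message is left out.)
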